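# Find and open the released bench outlet

### The arm

A 7-joint arm with a two-finger parallel gripper is mounted at the origin on the work surface; the furniture and walls round the work are solid. World frame = base frame: x ahead of the robot, y to its left, z up, the work surface at z = 0. Lengths are in m, angles in rad, forces in N, time in s.
With the tool pointing down it reaches from about 0.425 to 0.95 m from the base axis. Payload 4.7 kg.
Tool frame: the origin (TCP) lies on the centre line of the jaws, within the pads' length; the fingertips stand 11 mm ahead of it and the grasp point (between the pads) lies 8 mm behind it; z points along the fingers, y is the direction in which the jaws open and shut (so a half turn about z gives the same grasp; the last joint's range is limited). The gripper opens to 87 mm and grips with 3 to 60 N. Pads are 19 mm wide; open, the fingers measure 117 mm over their backs; the gripper's body (75 mm by 190 mm) begins 51 mm behind the grasp point.
Start: joints at [1.31, 0.469, -0.049, 1.532, 0.024, 1.141, -0.082], TCP at [0.155, -0.657, 0.234] pointing down, gripper open.
Joint ranges: [-2.59, 2.59], [-0.33, 1.99], [-1.39, 1.29], [0.1, 2.45], [-1.04, 4.18], [0.21, 1.99], [-2.66, 2.66]. Speed limits (rad/s): [2.57, 2.57, 3.14, 3.14, 3.14, 3.14, 3.14].

### API

Orientations are given as a unit quaternion [x, y, z, w].
In Python, from station import read_state, imaging, order gives the robot as it stands.
- The arm moves only by the shell command python3 -m creep 'ROWS' [FORCE]. ROWS is JSON, a list of rows, each an object with "gripper": the closure, from 0 (fully open) to 1 (shut); "dp": the shift along the tool's x, y, z normalised to -1 to 1, where 1 is 0.02 m, a list of three; "turn": the turn about the tool's z normalised to -1 to 1, where 1 is 0.12 rad. A call has 1 to 10 rows; each row shifts and turns the commanded pose from where the row before left it, along the tool's axes as they then stand; what a row does not reach is not made up. A row lasts 1/12 s, in which the tool goes at most 41.7 mm and 7.16 degrees, less where a joint would pass 70% of its speed; a pose out of reach is approached as far as the arm can. A call with a number of a shift or a turn outside -1 to 1 is refused whole. A call with a gripper value outside its range is refused whole. The fingers move at their own pace and stop on an object; FORCE is the grip in N (left out, the last holds). Time passes only in rows, so rows that do not move let the fingers close. It gives the time, the measured TCP pose, the force and the opening at its end, in the units of the state.
- read_state(): the state, without advancing time (a new reading comes with each control period).
- imaging.get_image(name): name is "side" or "top"; returns a dict with "frame" (420x560x3 uint8, blue, green, red), "mtx" (3x3 intrinsics, pixels), "k1" (the pictures are not rectified: a ray, as slopes to the right and down, at radius r is drawn at 1 + k1 r^2 times it, then the intrinsics apply), "view" (4x4, takes a point from world to camera coordinates). Camera axes: x right, y up, looking along -z (the intrinsics and any distortion apply to the point x, -y, -z); pixel columns grow to the right and rows downward; lengths in m; the calibration is good to about 2 mm. A picture is of the moment at which its call begins. There is no depth.
- order.finish_job(): hands the job in, once; it reports no verdict.
The state is a dict: "time_s": time; "qpos": joint angles; "dq": joint speeds; "effort": joint torques, N m; "position": TCP position; "eef_rot": TCP orientation; "force": force on the tool from outside, world axes, zero at the start; "wrist_torque": the same for the moment, N m; "opening": opening from 0.0 (shut) to 1.0 (fully open).
Only numpy, scipy, OpenCV 4.12 (cv2) and the standard library are available. Lean on these libraries where they do the work, as an engineer would, in place of code of your own. Each camera call takes 0.05 s, during which the arm holds its last target.

### The job

One of the four identical tip-up covers on the grey outlet box has been released; the other three are locked shut. Press the ribbed rear end of the covers one after another with the fingertips to find the one that rocks and tip its front flap up, then push that flap right over backwards until it rests on its open stop. Pick nothing up, and leave everything else on the bench where it lies.

Things in the scene. Friction and masses are not known exactly. Their poses are not given: they have to be found in the camera images.
- outlet_box: grey outlet box screwed to the bench, 138 (x) by 204 (y) by 60 mm high; feet stand 17 out at both y ends, a conduit 52 out at the back, below the top. Origin: centre of its underside; x from front (robot side) to back, y along the row of four covers, z up. The flat top has 5 mm of frame between covers and 14 at front and back. Each cover lies over its own bay, hollow for 50 mm below the tail
- place_1 (a point): cover 1 of the row (1 at the box's +y end, 4 at -y): point on its top, middle of its hinge line, 60 mm above the bench; axes as the box's. Any may be the released one. Aluminium, 41 wide (y), 4 thick, 46 from its neighbour, flush: flap 64 long from here towards -x, tail 44 long towards +x with five low dark rubber ribs (press at its middle, 22 from here). Hinge along y, 2 below the top
- place_2 (a point): cover 2 of the row (1 at the box's +y end, 4 at -y): point on its top, middle of its hinge line, 60 mm above the bench; axes as the box's. Any may be the released one. Aluminium, 41 wide (y), 4 thick, 46 from its neighbour, flush: flap 64 long from here towards -x, tail 44 long towards +x with five low dark rubber ribs (press at its middle, 22 from here). Hinge along y, 2 below the top
- place_3 (a point): cover 3 of the row (1 at the box's +y end, 4 at -y): point on its top, middle of its hinge line, 60 mm above the bench; axes as the box's. Any may be the released one. Aluminium, 41 wide (y), 4 thick, 46 from its neighbour, flush: flap 64 long from here towards -x, tail 44 long towards +x with five low dark rubber ribs (press at its middle, 22 from here). Hinge along y, 2 below the top
- place_4 (a point): cover 4 of the row (1 at the box's +y end, 4 at -y): point on its top, middle of its hinge line, 60 mm above the bench; axes as the box's. Any may be the released one. Aluminium, 41 wide (y), 4 thick, 46 from its neighbour, flush: flap 64 long from here towards -x, tail 44 long towards +x with five low dark rubber ribs (press at its middle, 22 from here). Hinge along y, 2 below the top
- released_cover (a joint): angle (rad) of the one released cover, wherever it is in the row: 0 flush, grows as its tail is pressed down and its flap rises, 1.57 flap upright, 1.92 on its open stop, leaning back. A stiff hinge (0.035 N m: 2 to 4 N at the tail, under 1 N at the flap's edge) keeps it where it is left. The three locked covers do not yield at all
- usb_dongle: bystander: black programming dongle, 17x56x9, lying flat at the left of the outlet box (mm); origin at the centre of its underside
- tweezers_a: bystander: black tweezers, 17x129x9, lying flat in front of the outlet box (mm); origin at the centre of its underside
- loupe: bystander: black eye loupe, 33 across, 30 high, standing to the right of the outlet box (mm); origin at the centre of its underside
- screw_jar: bystander: white jar with black lid, 43 across, 46 high, standing at the front left of the outlet box (mm); origin at the centre of its underside
- solder_spool: bystander: spool of solder, 56 across, 36 high, standing behind the outlet box (mm); origin at the centre of its underside
- cutters: bystander: flush cutters with red grips, 45x120x12, lying flat behind and to the right (mm); origin at the centre of its underside
- tape_green: bystander: green tape roll, 72 across, 18 high, lying flat far to the right (mm); origin at the centre of its underside
- screwdriver: bystander: small screwdriver with blue handle, 15x151x13, lying behind and to the left (mm); origin at the centre of its underside

How it is judged:
By the outcome, as a careful person would: the job done as asked, in the order asked, and still so for the second after the job is handed in, with the robot touching nothing.
It also fails if it takes over 54 s, if anything falls off the work surface, if the arm or the gripper's body presses on something with over 40 N, if the wrist force passes 120 N, or if a joint passes its speed limit or range.

## Working session

There is one attempt and no reset: what is moved stays moved. The work goes in short steps, Python scripts to look and compute and a shell command to move; the robot and the scene stay as the last step left them, time stands still between calls to the robot, and variables do not carry over. Pictures are saved under pics/ and viewed, and the job is handed in when it is done.

```bash
ls; mkdir -p pics
python3 - <<'E'
from station import read_state, imaging
import cv2
for n in("side","top"):
    d=imaging.get_image(n); cv2.imwrite(f"pics/{n}0.png",d["frame"]); print(n,d["mtx"],d["k1"],d["view"])
print(read_state())
E
```

```text
pics
side [[518.31862096   0.         281.864343  ]
 [  0.         518.31862096 195.46903914]
 [  0.           0.           1.        ]] -0.032338761141719345 [[-0.55840224 -0.82935419 -0.01893568  0.34063853]
 [ 0.56026648 -0.39386319  0.72867912 -0.37806901]
 [-0.61179115  0.39628703  0.68459344 -0.77905816]
 [ 0.          0.          0.          1.        ]]
top [[430.74856066   0.         282.88261719]
 [  0.         430.74856066 209.93004184]
 [  0.           0.           1.        ]] -0.11116352370812846 [[ 0.01156604 -0.99938331  0.03315463 -0.00778253]
 [ 0.99595097  0.01446981  0.08872597 -0.60280409]
 [-0.08915099  0.03199418  0.99550413 -0.9008179 ]
 [ 0.          0.          0.          1.        ]]
{'time_s': 0.1, 'qpos': array([ 1.31010891,  0.46942264, -0.04860586,  1.53355844,  0.02414173,
        1.14102106, -0.0823031 ]), 'dq': array([-0.00156122, -0.00293913,  0.00185438, -0.00423816, -0.00111642,
       -0.00187838,  0.0004613 ]), 'effort': array([ 1.10858713e-03, -5.09171355e+01, -8.07191944e-02, -2.36828810e+01,
       -6.13384531e-02,  3.45155492e-02,  6.85037708e-05]), 'position': array([ 0.15494872, -0.65644128,  0.2325695 ]), 'eef_rot': array([ 9.93288376e-01,  1.15660587e-01, -1.53143637e-04, -8.98232133e-04]), 'force': array([-0.1156546 , -0.71714379,  0.01621569]), 'wrist_torque': array([ 0.01283566, -0.00903631, -0.04653872]), 'opening': 0.999212551663314}
```

View pics/side0.png

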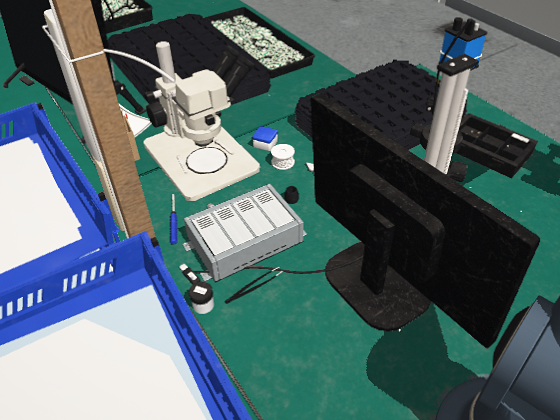

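View pics/top0.png

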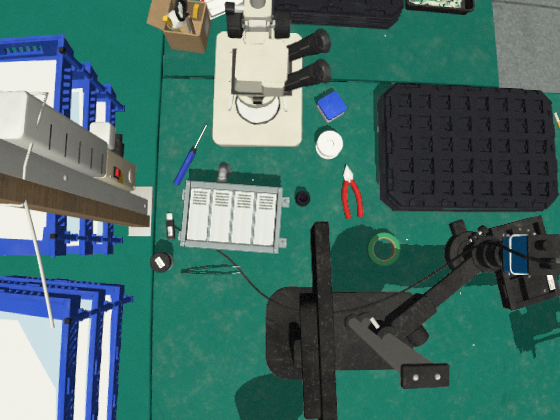

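The top view shows the box at about (232,217), with its covers running along the row. The monitor stands edge-on at column 320, between the arm's start and the box. The microscope is behind the box and a wooden beam is to its left. I'll enlarge both views.

```bash
cat > h.py <<'E'
import numpy as np, cv2
from station import read_state, imaging
def proj(d,P):
    P=np.atleast_2d(P); c=P@d["view"][:3,:3].T+d["view"][:3,3]
    s=np.c_[c[:,0]/-c[:,2],-c[:,1]/-c[:,2]]; r2=(s**2).sum(1,keepdims=True)
    s=s*(1+d["k1"]*r2); return s@d["mtx"][:2,:2].T+d["mtx"][:2,2]
def ray(d,uv):
    s=np.linalg.solve(d["mtx"][:2,:2],np.array(uv,float)-d["mtx"][:2,2]); u=s.copy()
    for _ in range(20): u=s/(1+d["k1"]*(u@u))
    R=d["view"][:3,:3]; return -R.T@d["view"][:3,3], R.T@np.array([u[0],-u[1],-1.])
def onz(d,uv,z):
    o,v=ray(d,uv); return o+v*(z-o[2])/v[2]
def tri(d1,u1,d2,u2):
    o,v=ray(d1,u1);p,w=ray(d2,u2)
    s=np.linalg.lstsq(np.c_[v,-w],p-o,rcond=None)[0]; a=o+v*s[0];b=p+w*s[1]
    return (a+b)/2,np.linalg.norm(a-b)
def crop(d,x0,x1,y0,y1,f,name):
    cv2.imwrite("pics/"+name,cv2.resize(d["frame"][y0:y1,x0:x1],None,fx=f,fy=f,interpolation=cv2.INTER_CUBIC))
E
python3 - <<'E'
from h import *
t=imaging.get_image("top");s=imaging.get_image("side")
crop(t,150,310,150,270,5,"t1.png");crop(s,160,320,170,290,5,"s1.png")
print("tcp px",proj(t,read_state()["position"]),proj(s,read_state()["position"]))
print("base",proj(t,[0.,0,0]))
for n,d in(("t",t),("s",s)):print(n,-d["view"][:3,:3].T@d["view"][:3,3])
E
```

```text
tcp px [[629.17086575 440.07521493]] [[694.90688572 124.17284803]]
base [[279.34648366 483.82506516]]
t [0.52014452 0.02976566 0.95051034]
s [-0.07458818  0.44233317  0.81527933]
```

```bash
sleep 0
```

```text
(no output)
```

View pics/t1.png

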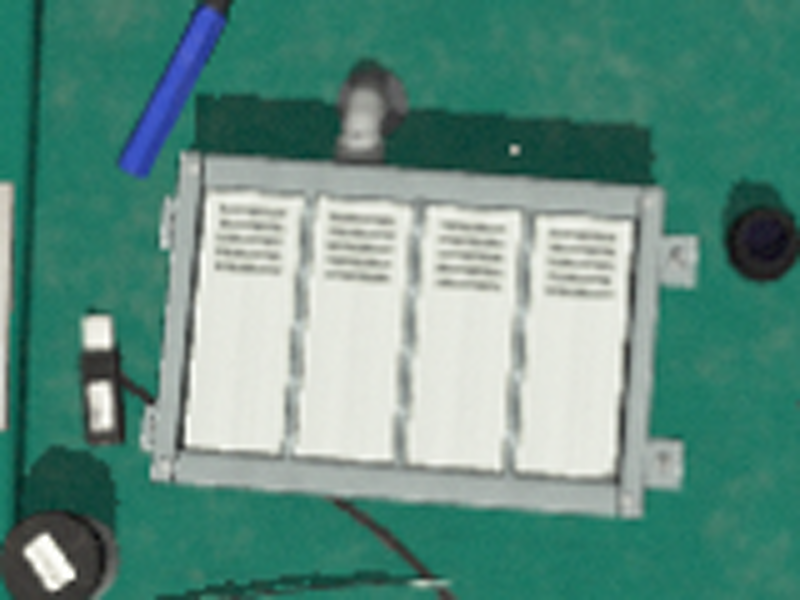

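View pics/s1.png

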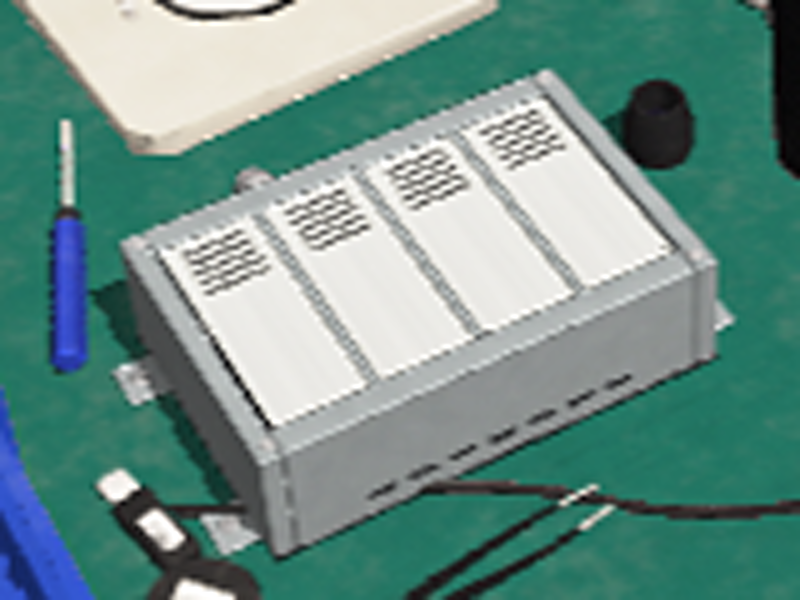

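Run:
```python
from h import *
np.set_printoptions(precision=4,suppress=True)
t=imaging.get_image("top");s=imaging.get_image("side")
T=np.array([(190,155),(660,188),(637,515),(153,480)])/5.+[150,150]
S=np.array([(125,240),(548,72),(716,262),(268,450)])/5.+[160,170]
pt=[onz(t,u,.06) for u in T];ps=[onz(s,u,.06) for u in S]
# box size known: BL(+x,+y) etc
L=np.array([(69,102),(69,-102),(-69,-102),(-69,102)])/1000.
def fit(W):
    W=np.array(W)[:,:2];w=W.mean(0);a=L@np.eye(2);B=W-w
    th=np.arctan2((a[:,0]*B[:,1]-a[:,1]*B[:,0]).sum(),(a*B).sum());R=np.array([[np.cos(th),-np.sin(th)],[np.sin(th),np.cos(th)]])
    print("c",w,"th",th,"res mm",((L@R.T+w-W)*1000).round(1).tolist());return w,th
for n,W in(("top",pt),("side",ps)): fit(W)
for a,b in zip(T,S): print(tri(t,a,s,b))
w,th=fit((np.array(pt)+np.array(ps))/2)
print("mon", tri(t,(321,222),s,(314,97)), tri(t,(327,222),s,(318,95)))
print("mon far end", tri(t,(313,419),s,(539,237)))
# cover (hinge) positions local: front frame 14 -> flap from -55 to hinge at 9?
R=np.array([[np.cos(th),-np.sin(th)],[np.sin(th),np.cos(th)]])
for i in range(4):
    y=.069-.046*i; P=R@np.array([.011,y])+w;Q=R@np.array([.033,y])+w;F=R@np.array([-.053,y])+w
    print(i+1,P,Q,F,proj(t,[*Q,.06]),proj(s,[*Q,.06]))
```

```text
c [0.5843 0.1065] th -0.061046513943922076 res mm [[1.8, 4.2], [0.3, -3.1], [-1.5, -2.5], [-0.6, 1.4]]
c [0.5851 0.1091] th -0.06720713435745615 res mm [[2.2, 1.2], [2.1, -4.6], [-0.5, -2.2], [-3.8, 5.6]]
(array([0.6593, 0.2024, 0.0575]), np.float64(0.0047155608705031615))
(array([0.6478, 0.0043, 0.0563]), np.float64(0.002211961045072454))
(array([0.5112, 0.0121, 0.0577]), np.float64(0.0018509635028653808))
(array([0.5227, 0.2108, 0.0647]), np.float64(0.0015595508518807773))
c [0.5847 0.1078] th -0.06411203897006298 res mm [[2.0, 2.7], [1.2, -3.8], [-1.0, -2.4], [-2.2, 3.5]]
mon (array([ 0.5617, -0.0469,  0.3052]), np.float64(0.0043353021937241835)) (array([ 0.5618, -0.0559,  0.3061]), np.float64(0.004308112946120804))
mon far end (array([ 0.184 , -0.0889,  0.2402]), np.float64(0.13344060773111832))
1 [0.6001 0.1759] [0.622  0.1745] [0.5362 0.18  ] [[199.5878 198.1   ]] [[206.5476 222.4063]]
2 [0.5971 0.13  ] [0.6191 0.1286] [0.5333 0.1341] [[221.6192 199.8266]] [[226.9867 214.0149]]
3 [0.5942 0.0841] [0.6162 0.0827] [0.5303 0.0882] [[243.7012 201.5603]] [[246.8251 205.8706]]
4 [0.5913 0.0382] [0.6132 0.0368] [0.5274 0.0423] [[265.7936 203.2981]] [[266.0824 197.9653]]
```

```bash
python3 - <<'E'
from h import *
s=imaging.get_image("side");t=imaging.get_image("top")
crop(s,130,330,30,180,4,"s2.png");crop(t,60,340,0,210,2.85,"t2.png")
E
python3 - <<'E'
from h import *
s=imaging.get_image("side");t=imaging.get_image("top")
crop(s,290,560,0,200,2.9,"s3.png");crop(t,290,560,200,400,2.9,"t3.png")
E
```

```text
(no output)
```

View pics/s3.png

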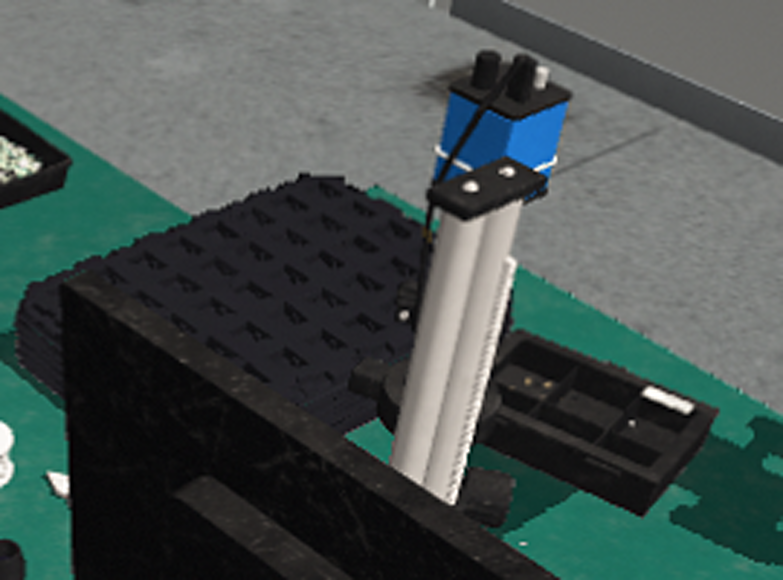

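View pics/t3.png

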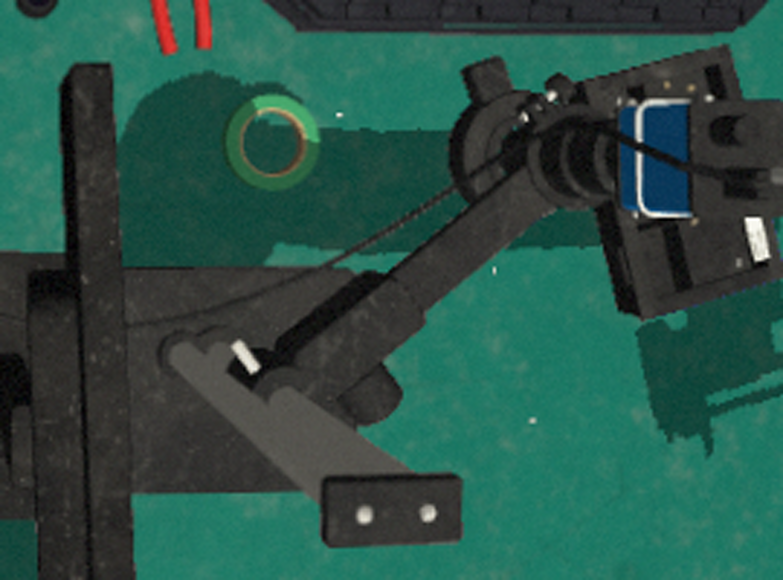

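View pics/s2.png

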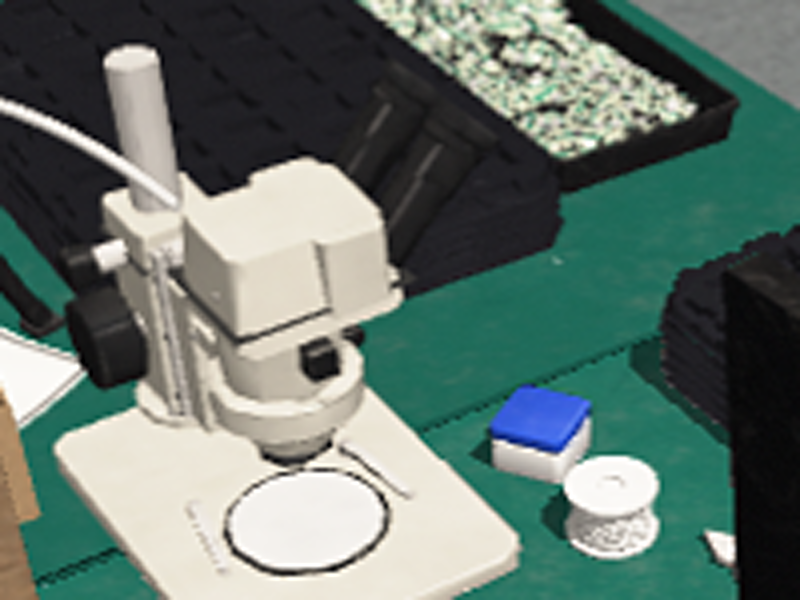

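View pics/t2.png

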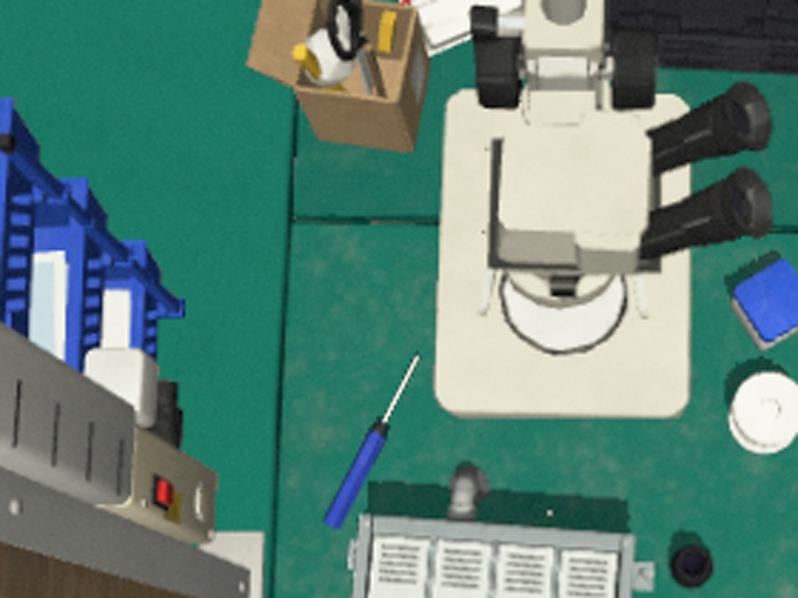

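Run:
```python
from h import *
np.set_printoptions(precision=3,suppress=True)
t=imaging.get_image("top");s=imaging.get_image("side")
def c3t(x,y):return (290+x/2.9,200+y/2.9)
def c3s(x,y):return (290+x/2.9,y/2.9)
P=lambda n,a,b:print(n,*tri(t,a,s,b))
P("screwL",c3t(365,514),c3s(470,187));P("screwR",c3t(428,512),c3s(507,171))
P("mon near corner",c3t(85,66),c3s(65,285));P("mon back corner",c3t(112,66),c3s(80,278))
P("blue",c3t(655,155),c3s(510,90));P("blue alt knob",c3t(728,130),c3s(487,65))
P("microscope front low body corner L",(60+500/2.85,235/2.85),(130+240/4,30+262/4))
P("microscope front R",(60+640/2.85,250/2.85),(130+385/4,30+235/4))
P("ocular",(60+750/2.85,100/2.85),(130+400/4,30+85/4))
P("beam end",(148,212),(105,100))
for u in ((148,190),(150,235)):print(onz(t,u,0.3),onz(t,u,0.0))
for z in(.2,.3,.4,.5):print(z,onz(t,(310,400),z),onz(s,(490,340),z), onz(s,(314,97),z))
```

```text
screwL [ 0.364 -0.152  0.426] 0.0021945832232639247
screwR [ 0.364 -0.18   0.426] 0.001974491748355587
mon near corner [ 0.561 -0.044  0.304] 0.005877735841834253
mon back corner [ 0.562 -0.057  0.304] 0.007790826001440502
blue [ 0.505 -0.337  0.367] 0.03157366461273588
blue alt knob [ 0.527 -0.358  0.375] 0.0022017608355734087
microscope front low body corner L [0.805 0.092 0.235] 0.0021193469591370665
microscope front R [0.803 0.007 0.221] 0.003847007460884886
ocular [ 0.889 -0.056  0.253] 0.006804193847598264
beam end [0.588 0.248 0.388] 0.12251168874857278
[0.606 0.215 0.3  ] [0.645 0.3   0.   ]
[0.537 0.209 0.3  ] [0.545 0.292 0.   ]
0.2 [ 0.259 -0.045  0.2  ] [0.082 0.016 0.2  ] [ 0.694 -0.145  0.2  ]
0.3 [ 0.294 -0.035  0.3  ] [0.057 0.085 0.3  ] [ 0.569 -0.05   0.3  ]
0.4 [ 0.328 -0.025  0.4  ] [0.031 0.155 0.4  ] [0.444 0.046 0.4  ]
0.5 [ 0.363 -0.015  0.5  ] [0.006 0.224 0.5  ] [0.319 0.141 0.5  ]
```

Obstacles found, as (x, y, z) in m:

| Obstacle | Position |
|---|---|
| Monitor edge | x ≤ 0.56, y ≈ −0.05, top at z 0.306 |
| Monitor mast | (0.364, −0.166, 0.43) |
| Blue device | (0.53, −0.36, 0.4) |
| Wooden post | y > 0.29 |
| Microscope | x > 0.8 |

I'll rise first, turn the tool to the box axes, then cross above all of them.

```bash
python3 -m creep '[{"gripper":1,"dp":[0,0,-1],"turn":0.8},{"gripper":1,"dp":[0,0,-1],"turn":0.8},{"gripper":1,"dp":[0,0,-1],"turn":0.87},{"gripper":1,"dp":[0,0,-1],"turn":0},{"gripper":1,"dp":[0,0,-1],"turn":0},{"gripper":1,"dp":[0,0,-1],"turn":0},{"gripper":1,"dp":[0,0,-1],"turn":0},{"gripper":1,"dp":[0,0,-1],"turn":0},{"gripper":1,"dp":[0,0,-1],"turn":0},{"gripper":1,"dp":[0,0,-1],"turn":0}]' 10
python3 -c "
from station import read_state as r
s=r();print(s['qpos'],s['eef_rot'],s['time_s'])"
```

```text
time_s: 1.43
position: [0.1551, -0.6567, 0.4347]
eef_rot: [0.999, -0.032, 0.0, 0.0]
force: [0.3, 0.2, -0.3]
opening: 0.322
[ 1.25880355  0.38194682  0.02709719  1.21828876 -0.01018467  1.54131952
 -0.35106266] [ 9.99479787e-01 -3.22513168e-02  6.47077362e-05  6.60577101e-05] 1.4333
```

```bash
python3 -m creep '[{"gripper":1,"dp":[0,0,-1],"turn":0},{"gripper":1,"dp":[0,0,-1],"turn":0},{"gripper":1,"dp":[0.3,0,-1],"turn":0},{"gripper":1,"dp":[0.9,-0.6,-0.3],"turn":0},{"gripper":1,"dp":[1,-0.6,0],"turn":0},{"gripper":1,"dp":[1,-0.6,0],"turn":0},{"gripper":1,"dp":[1,-0.6,0],"turn":0},{"gripper":1,"dp":[1,-0.6,0],"turn":0},{"gripper":1,"dp":[1,-0.8,0],"turn":0},{"gripper":1,"dp":[1,-0.8,0],"turn":0}]'
python3 -m creep '[{"gripper":1,"dp":[0.6,-1,0],"turn":0},{"gripper":1,"dp":[0.5,-1,0],"turn":0},{"gripper":1,"dp":[0.5,-1,0],"turn":0},{"gripper":1,"dp":[0.5,-1,0],"turn":0},{"gripper":1,"dp":[0.5,-1,0],"turn":0},{"gripper":1,"dp":[0.5,-1,0],"turn":0},{"gripper":1,"dp":[0.5,-1,0],"turn":0},{"gripper":1,"dp":[0.5,-1,0],"turn":0},{"gripper":1,"dp":[0.5,-1,0],"turn":0},{"gripper":1,"dp":[0.5,-1,0],"turn":0}]'
python3 -c "
from station import read_state as r
s=r();print(s['qpos'],s['eef_rot'],s['time_s'])"
```

```text
time_s: 2.27
position: [0.3056, -0.5738, 0.4994]
eef_rot: [0.999, -0.032, -0.0, -0.0]
force: [0.2, 0.2, 0.5]
opening: 0.007
time_s: 3.1
position: [0.4198, -0.3803, 0.4997]
eef_rot: [0.999, -0.032, 0.0, 0.0]
force: [0.4, -0.3, 0.5]
opening: 0.006
[ 0.77860065  0.1850899  -0.14583788  1.34156437  0.02688314  1.61650497
 -0.99893668] [ 9.99478425e-01 -3.22931329e-02  1.08569537e-04  1.40086206e-04] 3.1
```

```bash
python3 -m creep '[{"gripper":1,"dp":[0.4,-1,0],"turn":0},{"gripper":1,"dp":[0.4,-1,0],"turn":0},{"gripper":1,"dp":[0.4,-1,0],"turn":0},{"gripper":1,"dp":[0.4,-1,0],"turn":0},{"gripper":1,"dp":[0.4,-1,0],"turn":0},{"gripper":1,"dp":[0.4,-1,0],"turn":0},{"gripper":1,"dp":[0.4,-1,0],"turn":0},{"gripper":1,"dp":[0.4,-1,0],"turn":0},{"gripper":1,"dp":[0.4,-1,0],"turn":0},{"gripper":1,"dp":[0.4,-1,0],"turn":0}]'
python3 -m creep '[{"gripper":1,"dp":[0.3,-1,0],"turn":0},{"gripper":1,"dp":[0.3,-1,0],"turn":0},{"gripper":1,"dp":[0.3,-1,0],"turn":0},{"gripper":1,"dp":[0.3,-1,0],"turn":0},{"gripper":1,"dp":[0.3,-1,0],"turn":0},{"gripper":1,"dp":[0.3,-1,0],"turn":0},{"gripper":1,"dp":[0.3,-1,0],"turn":0},{"gripper":1,"dp":[0.3,-1,0],"turn":0},{"gripper":1,"dp":[0.3,-1,0],"turn":0},{"gripper":1,"dp":[0.3,-1,0],"turn":0}]'
python3 - <<'E'
from h import *
s=read_state();print(s['qpos'],s['eef_rot'],s['time_s'])
for n in("side","top"):
    d=imaging.get_image(n); cv2.imwrite(f"pics/{n}1.png",d["frame"]);print(proj(d,s["position"]))
E
```

```text
time_s: 3.93
position: [0.5124, -0.186, 0.4998]
eef_rot: [0.999, -0.032, 0.0, 0.0]
force: [0.4, -0.8, -0.2]
opening: 0.008
time_s: 4.77
position: [0.5851, 0.0096, 0.4997]
eef_rot: [0.999, -0.032, 0.0, 0.0]
force: [-0.6, -0.3, -0.2]
opening: 0.003
[ 0.23237037  0.24266329 -0.42549642  1.28584252  0.09984122  1.63343098
 -1.81128687] [ 9.99476293e-01 -3.23589552e-02  1.50991343e-04  1.18971459e-04] 4.7667
[[279.56186264  -6.66990856]]
[[288.49708578 186.83683191]]
```

View pics/side1.png

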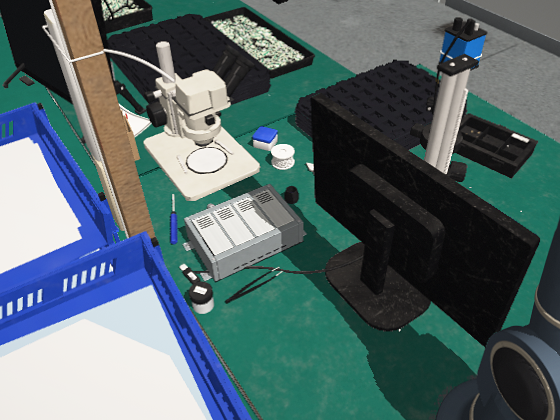

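View pics/top1.png

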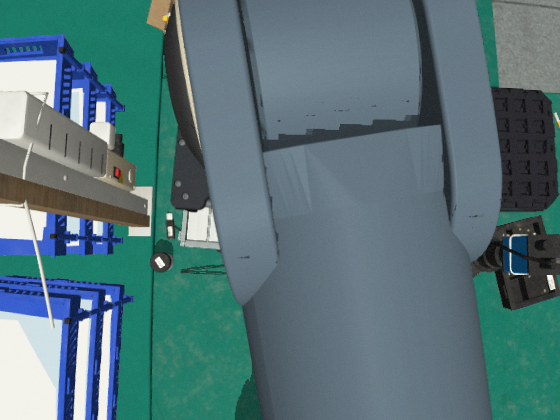

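The side view has no clear sight of the gripper yet. The top view shows the arm over the box, and a dark plate at (190,190) showing that the gripper body is wide along the tool's y. I'll turn the jaws along the box's x so the body stays clear of the post and the monitor, and start at cover 2.

```bash
python3 -m creep '[{"gripper":1,"dp":[0.2,-1,0],"turn":0},{"gripper":1,"dp":[0.2,-1,0],"turn":0},{"gripper":1,"dp":[0.2,-1,0],"turn":0},{"gripper":1,"dp":[0.2,-1,0],"turn":0},{"gripper":1,"dp":[0.3,-1,0],"turn":0},{"gripper":1,"dp":[0.3,-1,0],"turn":0},{"gripper":1,"dp":[0,0,-0],"turn":-1},{"gripper":1,"dp":[0,0,0.5],"turn":-1},{"gripper":1,"dp":[0,0,1],"turn":-1},{"gripper":1,"dp":[0,0,1],"turn":-1}]'
python3 -m creep '[{"gripper":1,"dp":[0,0,1],"turn":-1},{"gripper":1,"dp":[0,0,1],"turn":-1},{"gripper":1,"dp":[0,0,1],"turn":-1},{"gripper":1,"dp":[0,0,1],"turn":-1},{"gripper":1,"dp":[0,0,1],"turn":-1},{"gripper":1,"dp":[0,0,1],"turn":-1},{"gripper":1,"dp":[0,0,1],"turn":-1},{"gripper":1,"dp":[0,0,1],"turn":-1},{"gripper":1,"dp":[0,0,1],"turn":-1},{"gripper":1,"dp":[0,0,1],"turn":-0.09}]'
python3 - <<'E'
from h import *
s=read_state();print(s['qpos'],s['eef_rot'],s['time_s'],s['position'])
for n in("side","top"):
    d=imaging.get_image(n); cv2.imwrite(f"pics/{n}2.png",d["frame"]);print(proj(d,s["position"]))
E
```

```text
time_s: 5.7
position: [0.621, 0.126, 0.4497]
eef_rot: [0.978, 0.209, 0.001, 0.0]
force: [0.4, -1.2, 0.2]
opening: 0.006
time_s: 6.53
position: [0.6208, 0.1252, 0.2486]
eef_rot: [0.729, 0.685, -0.0, 0.0]
force: [-0.5, 0.1, 0.6]
opening: 0.003
[ 0.25252477  0.48862126 -0.73968018  1.59018995  0.347265    1.19870749
 -0.61833173] [ 7.28596398e-01  6.84943187e-01 -1.89560354e-04  2.87801430e-04] 6.5333 [0.6207706  0.12524374 0.2485801 ]
[[218.67401291 139.47323112]]
[[211.28980324 185.97751094]]
```

View pics/side2.png

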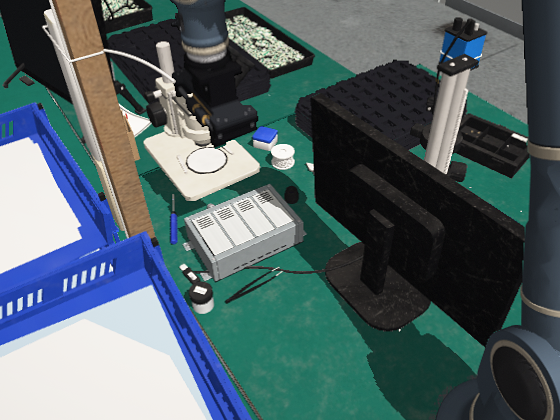

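View pics/top2.png

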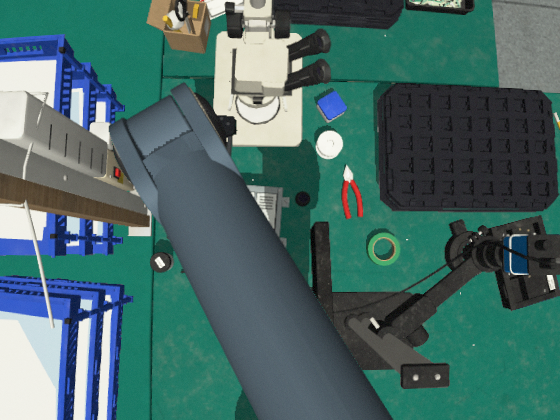

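```bash
python3 -m creep '[{"gripper":1,"dp":[0.16,0.05,1],"turn":0},{"gripper":1,"dp":[0,0,1],"turn":0},{"gripper":1,"dp":[0,0,1],"turn":0},{"gripper":1,"dp":[0,0,1],"turn":0},{"gripper":1,"dp":[0,0,1],"turn":0},{"gripper":1,"dp":[0,0,1],"turn":0},{"gripper":1,"dp":[0,0,1],"turn":0},{"gripper":1,"dp":[0,0,0.7],"turn":0},{"gripper":1,"dp":[0,0,0],"turn":0}]'
python3 - <<'E'
from h import *
s=read_state();print(s['qpos'],s['time_s'],s['position'],s["force"])
d=imaging.get_image("side"); crop(d,130,330,90,240,4,"s4.png");print((proj(d,s["position"]-[0,0,.011])-[130,90])*4)
E
```

```text
time_s: 7.38
position: [0.6209, 0.1284, 0.0935]
eef_rot: [0.73, 0.684, -0.002, -0.001]
force: [-0.5, -0.9, 0.9]
opening: 0.008
[ 0.18884192  0.64321499 -0.65942025  1.73162817  0.47432523  0.93627544
 -0.72909075] 7.3833 [0.62090464 0.12844966 0.09349612] [-0.51466974 -0.87852707  0.9167466 ]
[[382.44588569 462.62465952]]
```

View pics/s4.png

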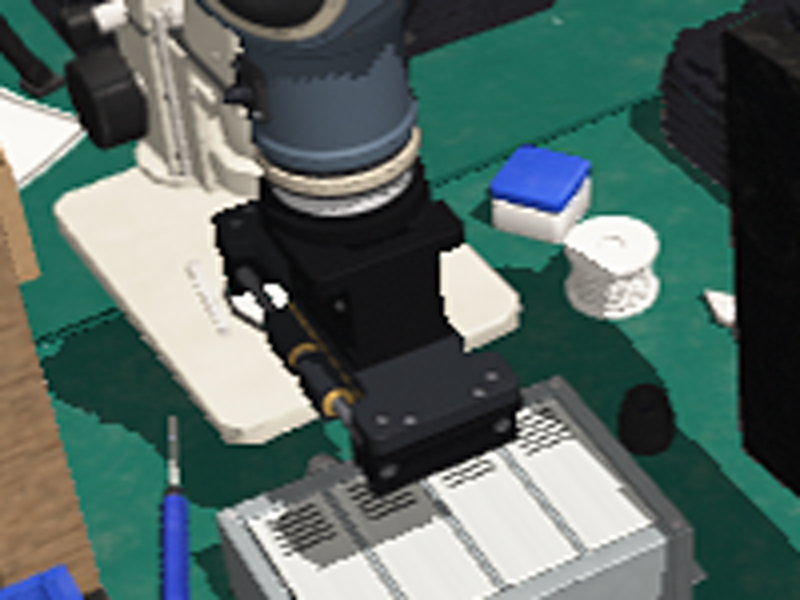

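The side crop shows the gripper just above cover 2's tail, with the body clear of everything. Now I'll press.

```bash
python3 -m creep '[{"gripper":1,"dp":[0,0,0.7],"turn":0},{"gripper":1,"dp":[0,0,0.1],"turn":0},{"gripper":1,"dp":[0,0,0.1],"turn":0},{"gripper":1,"dp":[0,0,0],"turn":0}]'
python3 -m creep '[{"gripper":1,"dp":[0,0,0.1],"turn":0},{"gripper":1,"dp":[0,0,0],"turn":0}]'
python3 -m creep '[{"gripper":1,"dp":[0,0,0.1],"turn":0},{"gripper":1,"dp":[0,0,0],"turn":0}]'
python3 -m creep '[{"gripper":1,"dp":[0,0,0.1],"turn":0},{"gripper":1,"dp":[0,0,0],"turn":0}]'
```

```text
time_s: 7.77
position: [0.622, 0.1297, 0.0776]
eef_rot: [0.73, 0.684, 0.0, 0.0]
force: [0.1, 0.2, -0.7]
opening: 0.005
time_s: 7.93
position: [0.622, 0.1298, 0.0758]
eef_rot: [0.73, 0.684, 0.0, 0.0]
force: [-0.7, -0.0, -0.1]
opening: 0.005
time_s: 8.1
position: [0.6218, 0.1297, 0.0735]
eef_rot: [0.73, 0.684, -0.0, 0.0]
force: [1.0, 0.1, -1.5]
opening: 0.009
time_s: 8.27
position: [0.622, 0.1298, 0.0715]
eef_rot: [0.73, 0.684, 0.0, 0.0]
force: [-0.5, -0.4, 0.3]
opening: 0.012
```

```bash
for i in 1; do python3 -m creep '[{"gripper":1,"dp":[0,0,0.1],"turn":0},{"gripper":1,"dp":[0,0,0],"turn":0}]'; done
python3 -m creep '[{"gripper":1,"dp":[0,0,0.1],"turn":0},{"gripper":1,"dp":[0,0,0],"turn":0}]'
python3 -m creep '[{"gripper":1,"dp":[0,0,0.1],"turn":0},{"gripper":1,"dp":[0,0,0],"turn":0}]'
```

```text
time_s: 8.43
position: [0.6221, 0.1298, 0.0696]
eef_rot: [0.73, 0.684, 0.0, 0.0]
force: [0.4, -0.1, 1.6]
opening: 0.007
time_s: 8.6
position: [0.6221, 0.1298, 0.0675]
eef_rot: [0.73, 0.684, 0.0, 0.0]
force: [0.1, 0.3, 1.6]
opening: 0.005
time_s: 8.77
position: [0.6218, 0.1298, 0.0653]
eef_rot: [0.73, 0.684, -0.0, -0.0]
force: [-0.5, -0.3, 2.4]
opening: 0.004
```

The cover yields at about 2 N and the tip is now 6 mm below the top, so cover 2 seems to be the released one. I'll press on a little and check in a picture.

```bash
python3 -m creep '[{"gripper":1,"dp":[0,0,0.1],"turn":0},{"gripper":1,"dp":[0,0,0.1],"turn":0},{"gripper":1,"dp":[0,0,0],"turn":0}]'
python3 -m creep '[{"gripper":1,"dp":[0,0,0.1],"turn":0},{"gripper":1,"dp":[0,0,0.1],"turn":0},{"gripper":1,"dp":[0,0,0],"turn":0}]'
python3 - <<'E'
from h import *
d=imaging.get_image("side"); crop(d,130,330,120,270,4,"s5.png")
E
```

```text
time_s: 9.02
position: [0.6219, 0.1299, 0.0612]
eef_rot: [0.73, 0.684, 0.0, -0.0]
force: [0.2, 0.5, 1.6]
opening: 0.002
time_s: 9.27
position: [0.6219, 0.1298, 0.0571]
eef_rot: [0.73, 0.684, 0.0, -0.0]
force: [1.0, 1.0, 0.5]
opening: 0.004
```

View pics/s5.png

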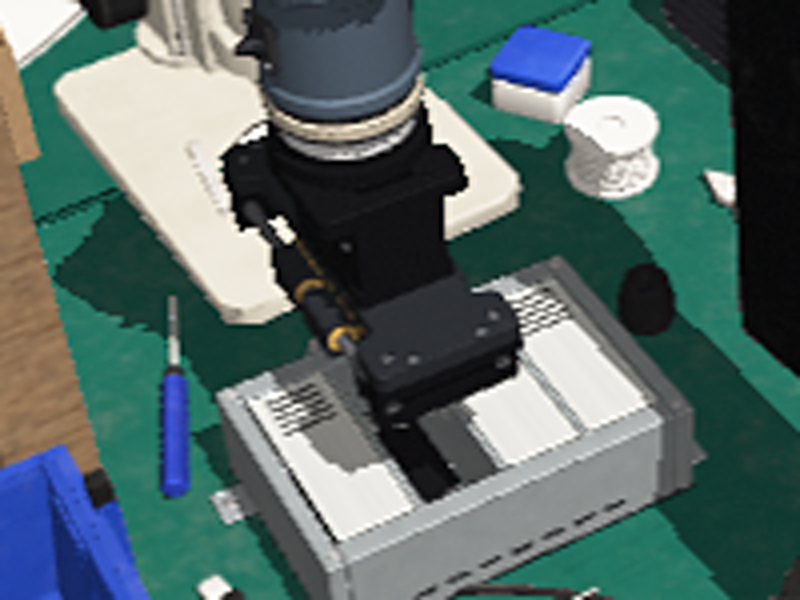

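The side view shows cover 2 open: its front bay is uncovered at about (420,470) in the crop. The flap is up roughly 50° and the other covers are flush. I'll retract upward, move to the front and push the flap over from there.

```bash
python3 -m creep '[{"gripper":1,"dp":[0,0,-0.5],"turn":0},{"gripper":1,"dp":[0,0,-1],"turn":0},{"gripper":1,"dp":[0,0,-1],"turn":0},{"gripper":1,"dp":[0,0,-1],"turn":0},{"gripper":1,"dp":[0,0,-1],"turn":0},{"gripper":1,"dp":[0,0,-1],"turn":0},{"gripper":1,"dp":[0,0,-1],"turn":0},{"gripper":1,"dp":[0,0,0],"turn":0}]'
python3 -m creep '[{"gripper":1,"dp":[0,-1,0],"turn":0},{"gripper":1,"dp":[0,-1,0],"turn":0},{"gripper":1,"dp":[0,-1,0],"turn":0},{"gripper":1,"dp":[0,-1,0],"turn":0},{"gripper":1,"dp":[0,-1,0],"turn":0},{"gripper":1,"dp":[0,-1,0],"turn":0},{"gripper":1,"dp":[0,-0.2,0],"turn":0},{"gripper":1,"dp":[0,0,0],"turn":0}]'
python3 - <<'E'
from h import *
d=imaging.get_image("side"); crop(d,130,330,120,270,4,"s6.png")
d=imaging.get_image("top"); crop(d,150,310,150,270,5,"t6.png")
print(read_state()["position"],read_state()["qpos"])
E
```

```text
time_s: 9.98
position: [0.6237, 0.1308, 0.1923]
eef_rot: [0.73, 0.684, 0.003, 0.002]
force: [0.3, 0.4, -0.2]
opening: 0.008
time_s: 10.65
position: [0.4968, 0.1375, 0.1874]
eef_rot: [0.729, 0.684, -0.001, 0.0]
force: [0.1, -0.6, 0.4]
opening: 0.005
[0.49894226 0.13739765 0.18756439] [ 0.28638711  0.36360139 -0.78653678  1.92271359  0.30883918  0.97832525
 -0.70778439]
```

View pics/s6.png

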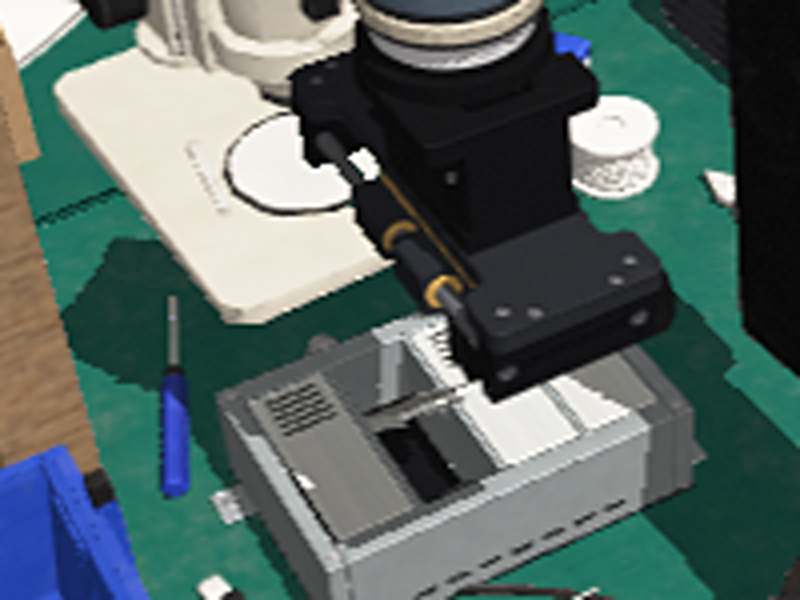

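View pics/t6.png

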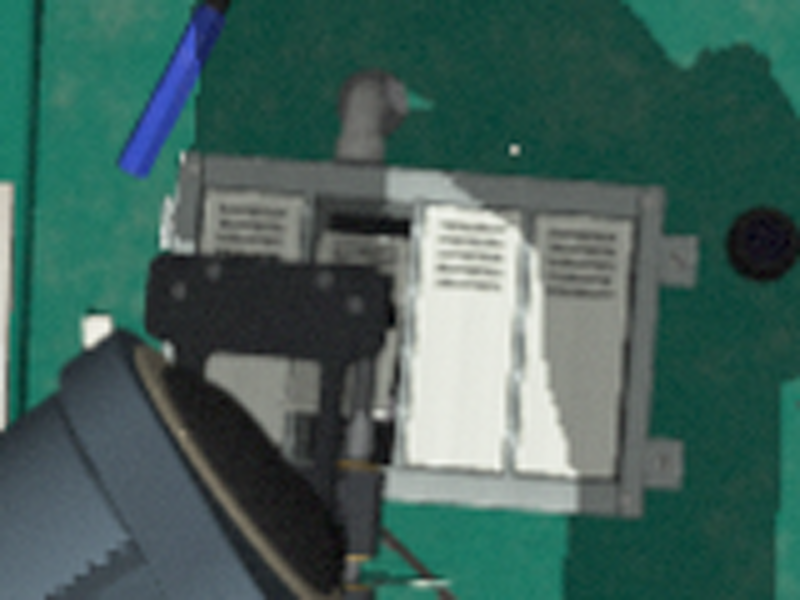

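Cover 2's flap has stayed up: edge-on in the side view at about (420,395) in the crop, with its tail down in the bay. I'll descend in front of it and push towards the back.

```bash
python3 -m creep '[{"gripper":1,"dp":[0,0,1],"turn":0},{"gripper":1,"dp":[0,0,1],"turn":0},{"gripper":1,"dp":[0,0,1],"turn":0},{"gripper":1,"dp":[0,0,1],"turn":0},{"gripper":1,"dp":[0,0,0.1],"turn":0},{"gripper":1,"dp":[0,0,0],"turn":0}]'
python3 -m creep '[{"gripper":1,"dp":[0,0.5,0],"turn":0},{"gripper":1,"dp":[0,0.5,0],"turn":0},{"gripper":1,"dp":[0,0.4,0],"turn":0},{"gripper":1,"dp":[0,0.3,0],"turn":0},{"gripper":1,"dp":[0,0.3,0],"turn":0},{"gripper":1,"dp":[0,0.3,0],"turn":0},{"gripper":1,"dp":[0,0.3,0],"turn":0},{"gripper":1,"dp":[0,0.3,0],"turn":0},{"gripper":1,"dp":[0,0,0],"turn":0}]'
python3 - <<'E'
from h import *
d=imaging.get_image("side"); crop(d,130,330,120,270,4,"s7.png")
E
```

```text
time_s: 11.25
position: [0.4983, 0.1375, 0.1045]
eef_rot: [0.73, 0.684, -0.001, -0.001]
force: [0.7, 0.3, 0.7]
opening: 0.006
time_s: 12.0
position: [0.5575, 0.1339, 0.1056]
eef_rot: [0.73, 0.684, 0.001, 0.0]
force: [0.5, 0.1, 0.2]
opening: 0.006
```

View pics/s7.png

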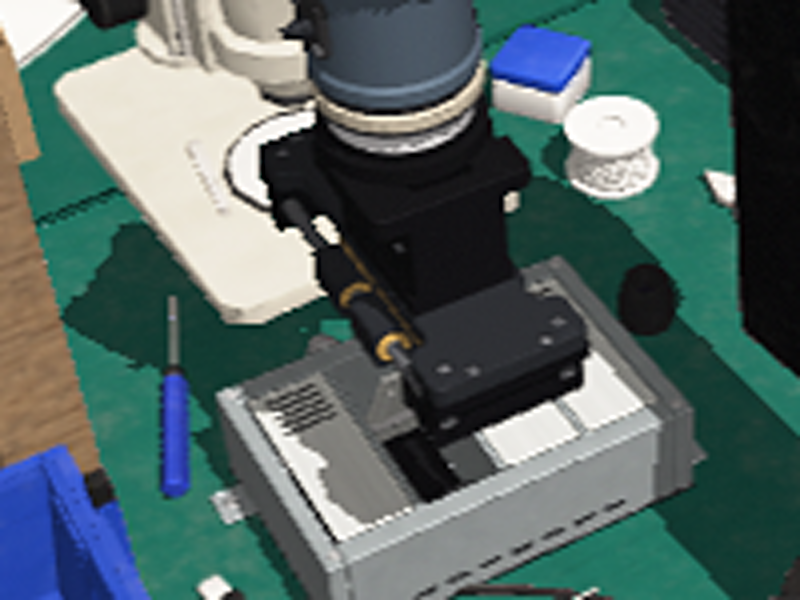

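The flap is being carried along and its left edge shows at (385,405). I'll carry on in shrinking steps while watching the force.

```bash
python3 -m creep '[{"gripper":1,"dp":[0,0.3,0],"turn":0},{"gripper":1,"dp":[0,0.3,0],"turn":0},{"gripper":1,"dp":[0,0.3,0],"turn":0},{"gripper":1,"dp":[0,0.2,0],"turn":0},{"gripper":1,"dp":[0,0.2,0],"turn":0},{"gripper":1,"dp":[0,0,0],"turn":0}]'
python3 -m creep '[{"gripper":1,"dp":[0,0.1,0],"turn":0},{"gripper":1,"dp":[0,0.1,0],"turn":0},{"gripper":1,"dp":[0,0,0],"turn":0}]'
python3 -m creep '[{"gripper":1,"dp":[0,0.1,0],"turn":0},{"gripper":1,"dp":[0,0,0],"turn":0}]'
python3 -m creep '[{"gripper":1,"dp":[0,0.1,0],"turn":0},{"gripper":1,"dp":[0,0,0],"turn":0}]'
python3 - <<'E'
from h import *
d=imaging.get_image("side"); crop(d,130,330,120,270,4,"s8.png")
E
```

```text
time_s: 12.55
position: [0.5831, 0.1321, 0.1055]
eef_rot: [0.73, 0.684, 0.0, 0.0]
force: [-0.4, -0.5, -0.6]
opening: 0.005
time_s: 12.8
position: [0.5862, 0.132, 0.1055]
eef_rot: [0.73, 0.684, 0.0, 0.0]
force: [-0.6, 0.3, -0.1]
opening: 0.006
time_s: 12.97
position: [0.5881, 0.1319, 0.1055]
eef_rot: [0.73, 0.684, 0.0, 0.0]
force: [0.1, -0.5, -0.9]
opening: 0.008
time_s: 13.13
position: [0.5901, 0.1317, 0.1055]
eef_rot: [0.73, 0.684, 0.0, 0.0]
force: [0.6, 0.4, 0.9]
opening: 0.009
```

View pics/s8.png

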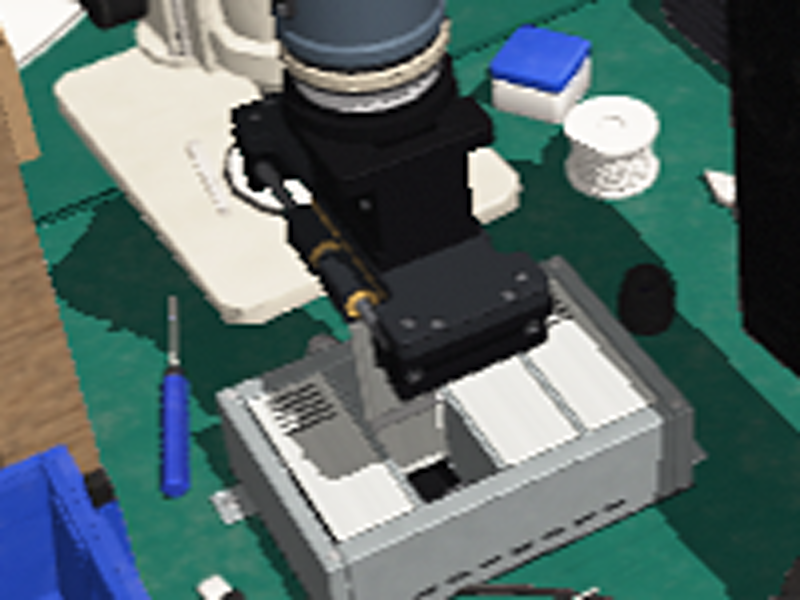

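The flap is about upright now: its left edge runs from (360,325) to (370,420). I'll continue to the stop.

```bash
python3 -m creep '[{"gripper":1,"dp":[0,0.1,0],"turn":0},{"gripper":1,"dp":[0,0.1,0],"turn":0},{"gripper":1,"dp":[0,0,0],"turn":0}]'
python3 -m creep '[{"gripper":1,"dp":[0,0.1,0],"turn":0},{"gripper":1,"dp":[0,0,0],"turn":0}]'
python3 -m creep '[{"gripper":1,"dp":[0,0.1,0],"turn":0},{"gripper":1,"dp":[0,0,0],"turn":0}]'
python3 -m creep '[{"gripper":1,"dp":[0,0.1,0],"turn":0},{"gripper":1,"dp":[0,0,0],"turn":0}]'
```

```text
time_s: 13.43
position: [0.5942, 0.1315, 0.1055]
eef_rot: [0.73, 0.684, 0.0, -0.0]
force: [-0.1, -0.0, 1.0]
opening: 0.011
time_s: 13.6
position: [0.5962, 0.1314, 0.1055]
eef_rot: [0.73, 0.684, 0.0, 0.0]
force: [-0.4, 0.2, -0.8]
opening: 0.01
time_s: 13.77
position: [0.5983, 0.1313, 0.1056]
eef_rot: [0.73, 0.684, 0.0, 0.0]
force: [-0.5, -0.4, 0.2]
opening: 0.007
time_s: 13.93
position: [0.6003, 0.1312, 0.1056]
eef_rot: [0.73, 0.684, 0.0, 0.0]
force: [-0.2, 0.1, 0.4]
opening: 0.007
```

```bash
python3 -m creep '[{"gripper":1,"dp":[0,0.1,0],"turn":0},{"gripper":1,"dp":[0,0,0],"turn":0}]'
python3 -m creep '[{"gripper":1,"dp":[0,0.1,0],"turn":0},{"gripper":1,"dp":[0,0,0],"turn":0}]'
python3 -m creep '[{"gripper":1,"dp":[0,0.1,0],"turn":0},{"gripper":1,"dp":[0,0,0],"turn":0}]'
python3 - <<'E'
from h import *
d=imaging.get_image("side"); crop(d,130,330,120,270,4,"s9.png")
E
```

```text
time_s: 14.1
position: [0.6012, 0.1311, 0.1055]
eef_rot: [0.73, 0.684, -0.001, -0.0]
force: [-2.7, 0.3, 1.2]
opening: 0.007
time_s: 14.27
position: [0.6014, 0.1312, 0.1054]
eef_rot: [0.729, 0.684, -0.002, -0.001]
force: [-7.3, -0.5, 4.7]
opening: 0.003
time_s: 14.43
position: [0.6016, 0.1312, 0.1054]
eef_rot: [0.729, 0.684, -0.004, -0.002]
force: [-11.9, -1.2, 9.0]
opening: 0.005
```

View pics/s9.png

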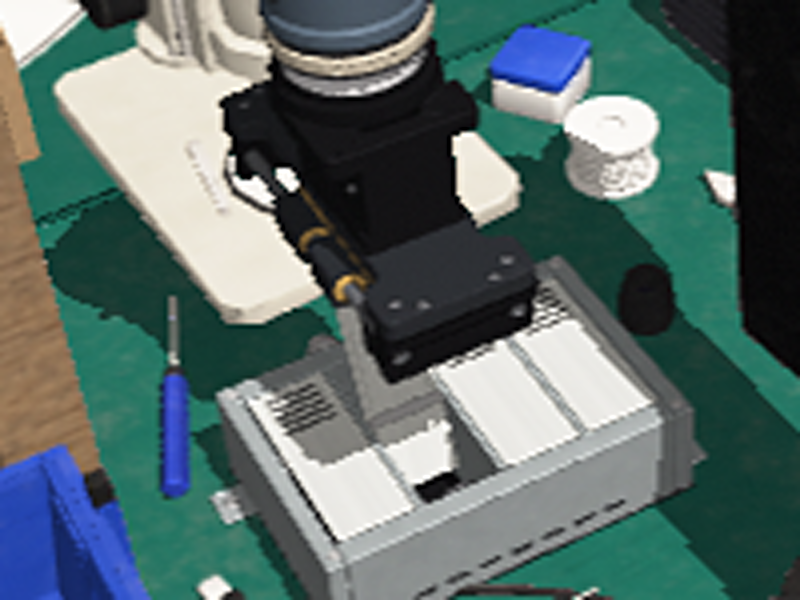

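A hard stop: the force rises to 12 N with the tool not moving. I'll back off the way I came, rise, and look.

```bash
python3 -m creep '[{"gripper":1,"dp":[0,-0.3,0],"turn":0},{"gripper":1,"dp":[0,-0.5,0],"turn":0},{"gripper":1,"dp":[0,-1,0],"turn":0},{"gripper":1,"dp":[0,-1,0],"turn":0},{"gripper":1,"dp":[0,-0.8,-0.5],"turn":0},{"gripper":1,"dp":[0,-0.5,-1],"turn":0},{"gripper":1,"dp":[0,0,-1],"turn":0},{"gripper":1,"dp":[0,0,-1],"turn":0},{"gripper":1,"dp":[0,0,-1],"turn":0},{"gripper":1,"dp":[0,0,-1],"turn":0}]'
python3 -m creep '[{"gripper":1,"dp":[0,0,-1],"turn":0},{"gripper":1,"dp":[0,0,-1],"turn":0},{"gripper":1,"dp":[0,0,-1],"turn":0},{"gripper":1,"dp":[0,0,-1],"turn":0},{"gripper":1,"dp":[0,0,-1],"turn":0},{"gripper":1,"dp":[0,0,-1],"turn":0},{"gripper":1,"dp":[0,0,-1],"turn":0},{"gripper":1,"dp":[0,0,-1],"turn":0},{"gripper":1,"dp":[0,0,0],"turn":0},{"gripper":1,"dp":[0,0,0],"turn":0}]'
python3 - <<'E'
from h import *
d=imaging.get_image("side"); crop(d,130,330,120,270,4,"s10.png");cv2.imwrite("pics/side10.png",d["frame"])
d=imaging.get_image("top"); cv2.imwrite("pics/t10.png",d["frame"])
E
```

```text
time_s: 15.32
position: [0.5243, 0.136, 0.2168]
eef_rot: [0.73, 0.684, 0.001, 0.001]
force: [-0.4, -0.1, 0.5]
opening: 0.007
time_s: 16.15
position: [0.5245, 0.1363, 0.3765]
eef_rot: [0.73, 0.684, 0.001, 0.001]
force: [-0.3, -0.3, -0.7]
opening: 0.009
```

View pics/s10.png

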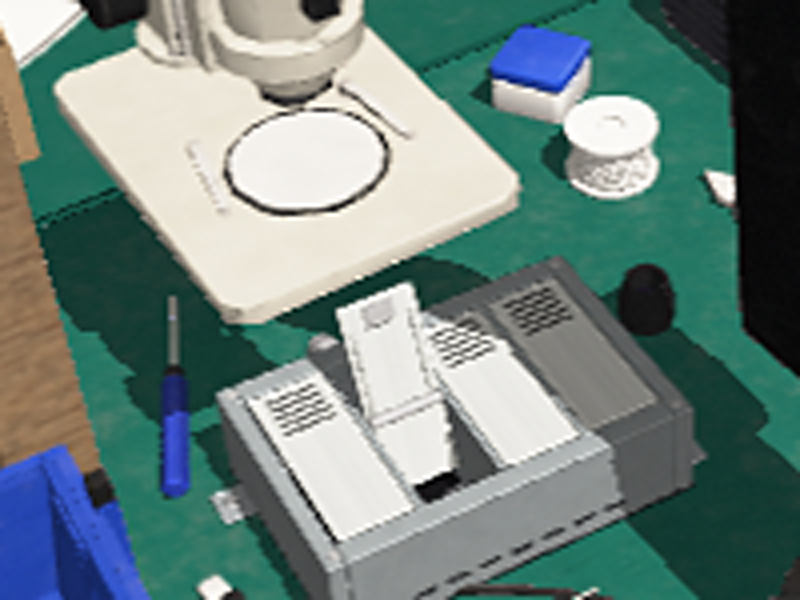

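View pics/t10.png

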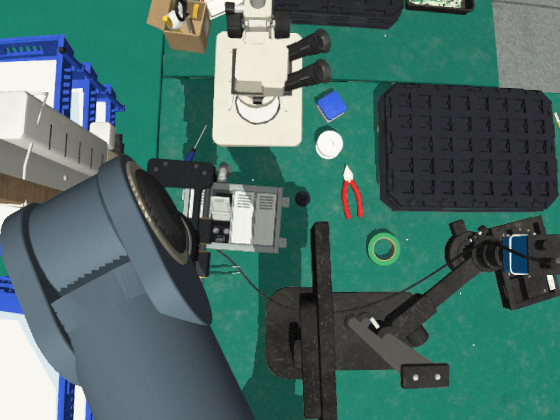

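The side view shows cover 2's flap standing, leaning back, with its top edge at crop (337,307) to (413,282). I'll check the angle numerically.

Run:
```python
from h import *
d=imaging.get_image("side");th=-.064
ex=np.array([np.cos(th),np.sin(th),0]);ey=np.array([-np.sin(th),np.cos(th),0]);ez=np.array([0,0,1.])
H=np.array([.5971,.130,.058])
print("meas",[(337,307),(413,282)])
for a in(1.57,1.7,1.8,1.92,2.0):
    E=H-.064*np.cos(a)*ex+.064*np.sin(a)*ez
    print(a,[((proj(d,E+s*.0205*ey)[0]-[130,120])*4).round(0) for s in(1,-1)])
```

```text
meas [(337, 307), (413, 282)]
1.57 [array([358., 329.]), array([434., 299.])]
1.7 [array([351., 320.]), array([426., 290.])]
1.8 [array([346., 314.]), array([421., 284.])]
1.92 [array([340., 308.]), array([415., 279.])]
2.0 [array([336., 306.]), array([411., 276.])]
```

Run:
```python
from h import *
a=cv2.imread("pics/side0.png");d=imaging.get_image("side")["frame"]
m=(cv2.absdiff(a,d).max(2)>60).astype('uint8')
for n,(x0,x1,y0,y1) in dict(jar=(185,220,275,318),dongle=(178,205,260,285),tweezers=(222,290,262,305),driver=(165,182,190,248),loupe=(282,302,180,206),spool=(268,298,142,170)).items(): print(n,m[y0:y1,x0:x1].sum())
crop({"frame":d},150,350,170,320,4,"s11.png")
```

```text
jar 0
dongle 0
tweezers 0
driver 352
loupe 59
spool 0
```

View pics/s11.png

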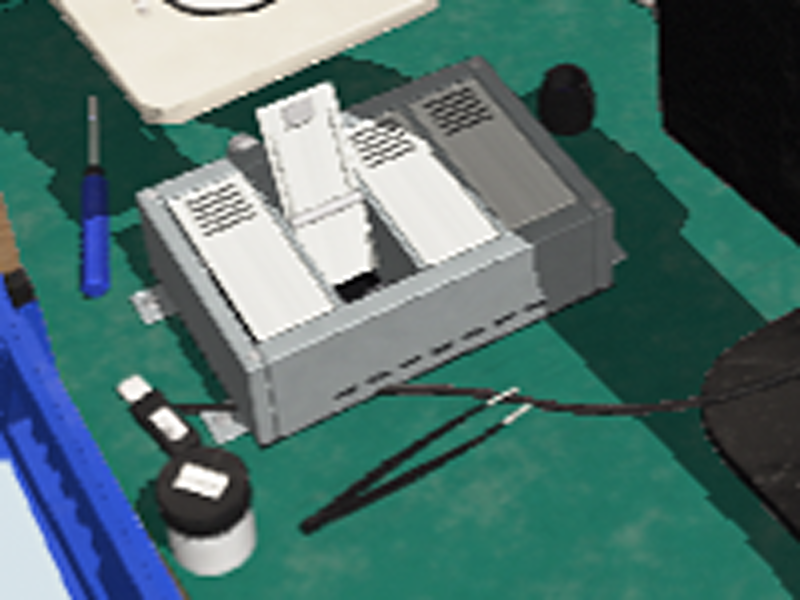

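The screwdriver and loupe differences look like the arm's shadow: both outlines are where they were in the first picture. The arm is clear of everything, so I'm handing in.

```bash
python3 -c "
from station import order,read_state
s=read_state();print(s['time_s'],s['force'],s['position']);print(order.finish_job())"
```

```text
16.35 [-0.23530725 -0.24869732 -0.10264723] [0.52359629 0.13569374 0.37428492]
the job is handed in; nothing more can be done
None
```

Cover 2 was the released one. It is now tipped right over and resting on its open stop, and I handed the job in at 16.35 s of the 54 s allowed.

- **Finding it:** I pressed cover 2's ribbed tail first. It gave way at about 2 N, so I did not need to press covers 1, 3 or 4.
- **Opening it:** I pressed the tail until the flap stood at roughly 50°. I then came round to the front and pushed the flap backwards until it met a hard stop, where the push force rose to about 12 N with no further movement.

**Last checks:**
- After I backed off, the flap's top edge in the side picture matched the position expected at 1.92 rad to within a few enlarged pixels (about 1 px in the raw picture).
- The other covers look flush.
- The side picture is unchanged around the jar, dongle, tweezers and spool.
- Pixels did change around the screwdriver and the loupe. I put this down to the arm's shadow, since both look to be where they were.
- I did not compare the cutters and green tape numerically; they look unmoved in the last top picture.
- The arm was clear of everything, with about zero force on the wrist at the end.

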